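# Lock the crankshaft and take off the spinner cap of unknown thread hand

### The job

On the engine test stand to the robot's left, first stand the steel lock rod upright, fully down, in its lock hole and let go of the rod. Then take off that engine's spinner cap: its thread may be left- or right-hand, so try it both ways, and lift it off. Finish still holding the cap upright and still in the gripper, clearly above the shaft (at least 5 cm up), with the rod left in place, the other engine's cap untouched and the glue bottle standing.

Things in the scene. Friction and masses are not known exactly. Their poses are not given: they have to be found in the camera images.
- stand_a: one of two like-looking model-engine test stands, fixed, one left of the robot (y > 0), one right (y < 0); which is left varies. Origin: underside of its 150 x 90 x 16 mm plywood base (x -90 to +60), on the vertical crank axis; z up; -x points to the lock hole, +x along the level finned cylinder. The shaft points up and carries lock arm, propeller and, on top, the spinner cap.
- stand_b: the other stand, looks the same; same origin and axes. On both the propeller (wood, two blades along y, 200 mm span, z 52 to 64 mm) has a round hub, 48 mm dia, top at z 66 mm, on which the cap sits.
- crank_a (a joint): rotation (rad, + is counterclockwise from above) of stand_a's shaft with lock arm (flat aluminium, 30 mm wide, top at z 56 mm, out to x = -84.5 mm) and propeller, which turn as one. 0 at the start: the arm's hole is over the socket. Light friction 0.05 N m holds it; with the lock rod in, only about 0.07 rad of play each way is left.
- crank_b (a joint): the same for stand_b
- cap_a: aluminium spinner cap on stand_a: knurled round skirt 44 mm dia, 32 mm high, then a pointed dome, 57 mm high in all, 40 to 85 g. Origin: centre of its open underside, z 66 mm above the bench when on; z up. Grip the skirt from above, fingertips a few mm over the hub. A quick-release screw is hidden inside. One engine runs in reverse, with its thread reversed; outwardly one cannot tell which.
- cap_b: the like cap on stand_b. Both caps: turned the tightening way a cap stops hard within 0.5 rad; turned the loosening way it turns easily for 0.9 to 1.4 rad to a hard stop. At that stop, or up to 0.2 rad before it, it lifts straight up and clears the shaft once 25 mm up. It does not rise while turning. Gripped firmly (30 N), over 0.3 N m against the turn is a stop.
- lock_a (a point): centre of stand_a's lock hole at the top face of the lock arm, 70 mm from the crank axis, 56 mm above the bench. The 13 mm hole in the 8 mm arm lies over a 12 mm hole, 30 mm deep, in a steel socket (top z 46, floor z 16 mm): 40 mm deep in all. A seated rod stands 60 mm above the arm, its foot 16 mm above the bench.
- lock_b (a point): the same point on stand_b
- rod: lock rod: plain round steel, 10 mm dia, 100 mm long, 40 to 85 g, foot tapered over the last 3 mm. Origin: centre of its foot; z along the rod to its top. At the start it leans 25 degrees from upright, top away from the robot, its foot 40 mm deep in a slanted 12 mm hole of the dark wooden rest; 60 mm stick out. Draw it out along its own axis.
- rest: the fixed dark wooden rest for the rod, between the engines: base 100 x 60 x 12 mm, with a 36 x 36 x 50 mm block leaning 25 degrees towards its +x. Origin: centre of its underside.
- glue: yellow glue bottle, 40 mm dia, 130 mm high, standing between the engines on the far side. Origin: centre of its foot; z up.
There are look-alikes about, which are no part of the job. Leave any green or purple look-alike of the cap_a alone.

How it is judged:
On the way:
1. the lock rod stands fully down in the left engine's lock hole and is let go (((world y of stand_a above 0 m and (horizontal distance between rod and lock_a below 0.006 m and z of rod in the frame of stand_a below 0.022 m and angle between rod's own z axis and vertical below 0.2 rad) and contact force between rod and the fingers below 0.1 N) or (world y of stand_b above 0 m and (horizontal distance between rod and lock_b below 0.006 m and z of rod in the frame of stand_b below 0.022 m and angle between rod's own z axis and vertical below 0.2 rad) and contact force between rod and the fingers below 0.1 N))), for 0.2 s.
At the end, for the whole second after the job is handed in: Rod seated in the left lock hole (6 mm, 0.2 rad), not touched by the fingers; left cap in the fingers, clear of the stand, 40 mm or more above its seat, within 150 mm of the shaft, tilt under 0.5 rad, still; other cap moved under 12 mm; glue bottle standing (((world y of stand_a above 0 m and (horizontal distance between rod and lock_a below 0.006 m and z of rod in the frame of stand_a below 0.022 m and angle between rod's own z axis and vertical below 0.2 rad) and z of cap_a in the frame of stand_a above 0.106 m and horizontal distance between cap_a and stand_a below 0.15 m and angle between cap_a's own z axis and vertical below 0.5 rad and contact force between cap_a and the fingers above 0.5 N and contact force between cap_a and stand_a below 0.1 N and contact force between rod and the fingers below 0.1 N and linear speed of cap_a below 0.03 m/s and distance of cap_b from where it was at the start of the episode below 0.012 m and angle between glue's own z axis and vertical below 0.3 rad) or (world y of stand_b above 0 m and (horizontal distance between rod and lock_b below 0.006 m and z of rod in the frame of stand_b below 0.022 m and angle between rod's own z axis and vertical below 0.2 rad) and z of cap_b in the frame of stand_b above 0.106 m and horizontal distance between cap_b and stand_b below 0.15 m and angle between cap_b's own z axis and vertical below 0.5 rad and contact force between cap_b and the fingers above 0.5 N and contact force between cap_b and stand_b below 0.1 N and contact force between rod and the fingers below 0.1 N and linear speed of cap_b below 0.03 m/s and distance of cap_a from where it was at the start of the episode below 0.012 m and angle between glue's own z axis and vertical below 0.3 rad))); the arm keeps its last pose, push and grip.
It fails at once if the left cap is lifted off before the lock rod is in place ((world y of stand_a above 0 m and not (horizontal distance between rod and lock_a below 0.006 m and z of rod in the frame of stand_a below 0.022 m and angle between rod's own z axis and vertical below 0.2 rad) and z of cap_a in the frame of stand_a above 0.08 m) or (world y of stand_b above 0 m and not (horizontal distance between rod and lock_b below 0.006 m and z of rod in the frame of stand_b below 0.022 m and angle between rod's own z axis and vertical below 0.2 rad) and z of cap_b in the frame of stand_b above 0.08 m)).
It fails at once if the other engine's cap is disturbed ((world y of stand_a above 0 m and distance of cap_b from where it was at the start of the episode above 0.012 m) or (world y of stand_b above 0 m and distance of cap_a from where it was at the start of the episode above 0.012 m)).
It fails at once if the glue bottle is knocked over (angle between glue's own z axis and vertical above 0.5 rad).
It also fails if it takes over 72 s, if anything falls off the work surface, if the arm or the gripper's body presses on something with over 40 N, if the wrist force passes 120 N, or if a joint passes its speed limit or range.

### The arm

A 6-joint arm with a two-finger parallel gripper is mounted at the origin on the work surface. World frame = base frame: x ahead of the robot, y to its left, z up, the work surface at z = 0. Lengths are in m, angles in rad, forces in N, time in s.
With the tool pointing down it reaches from about 0.4 to 0.825 m from the base axis. Payload 7 kg.
Tool frame: the origin (TCP) lies on the centre line of the jaws, within the pads' length; the fingertips stand 17 mm ahead of it and the grasp point (between the pads) lies 2 mm behind it (ctrl.nose_length is the z of the fingertips in the tool frame, in m); z points along the fingers, y is the line along which they close (so a half turn about z gives the same grasp; the last joint's range is limited). The gripper opens to 88 mm and grips with 3 to 60 N. Pads are 19 mm wide; open, the fingers measure 130 mm over their backs; the gripper's body (78 mm by 193 mm) begins 47 mm behind the grasp point.
Start: joints at [1.512, 0.359, 0.012, 0, -1.224, -0.288], TCP at [0.229, 0.635, 0.244] pointing down, gripper open.
Joint ranges: [-3.07, 3.07], [-1.43, 2.12], [-1.02, 1.25], [-3.03, 1.67], [-3.05, -0], [-3.03, 3.03]. Speed limits (rad/s): [2.39, 2.39, 3.01, 3.14, 3.14, 3.14].

### API

Orientations are given as a unit quaternion [x, y, z, w].
In Python, from bench import readout, optics, finish_job, ctrl gives the robot as it stands.
- The arm moves only by the shell command python3 -m crank [FORCE], which reads ROWS from standard input. ROWS is a JSON list that holds a single list of rows (three levels of brackets), with 1 to 20 rows, each of 5 numbers: the finger opening in m, then dx, dy, dz in shares of the most that a row can go, 1 being 62.5 mm, then a turn about the tool's z in fractions of the full range, 1 being pi rad; each row shifts and turns the commanded pose from where the row before left it, along the tool's axes as they then stand; what a row does not reach is not made up. A row lasts 1/8 s, in which the tool goes at most 0.0625 m and 0.188 rad, less where a joint would pass 70% of its speed; a pose out of reach is approached as far as the arm can. The fingers move at their own pace and stop on an object; FORCE is the grip in N (left out, the last holds). Time passes only in rows, so rows that do not move let the fingers close. It prints the time, the measured TCP pose, the force, the opening and the grip force at its end. Input that does not fit is refused with a message, and nothing moves.
- readout.observe(): the state, without advancing time (a new reading comes with each control period).
- optics.snapshot(name): name is "side" or "top"; returns the picture (384x512x3 uint8, blue, green, red); there is no depth.
- optics.get_calibration(name): a dict with "vertical_fov" (degrees; the focal length in pixels is half the picture's height over the tangent of half this angle, whatever the lens; pixels are square), "cx", "cy" (the principal point, pixels), "cam_to_world" (4x4, takes a point from camera to world coordinates). Camera axes: x right, y down, z forward; pixel columns grow to the right and rows downward; lengths in m; the calibration is good to about 2 mm. A picture is of the moment at which its call begins. get_calibration takes no time and is no camera call.
- finish_job(): hands the job in; it is judged then, once.
Trained networks look in the newest picture that a camera, given by its name, has taken for a name from the list of things; names that differ only in an ending like _2 or _b are one class to them, and where a whole thing is asked for, a point or a joint stands for the part that bears it (a point fixed in the world has none). Each returns a list of dicts, best first, with "conf" (0 to 1); they miss things now and then, are a little off and sometimes report something else, mostly with a low value. They report only what shows in the picture. A call takes as long as a camera call. They do not tell look-alikes from the thing itself.
- optics.boxes_of(camera, query): "point" ([column, row] in pixels, amid what is visible of it).
- optics.silhouettes(camera, query): "pixels" (384x512 bool, what is visible of it) and "point" ([column, row] in pixels, amid what is visible of it).
The state is a dict: "clock": time; "joints": joint angles; "joint_vel": joint speeds; "tau": joint torques, N m; "position": TCP position; "tcp_rot": TCP orientation; "wrist_force": force on the tool from outside, world axes, zero at the start; "torque": the same for the moment, N m; "gripper_width": finger opening in m; "grip_force": force on a finger pad.
Only numpy, scipy, OpenCV 4.12 (cv2) and the standard library are available. Lean on these libraries where they do the work, as an engineer would, in place of code of your own. Each camera call takes 0.05 s, during which the arm holds its last target. There are 200 camera calls.

## Working session

There is one attempt and no reset: what is moved stays moved. The work goes in short steps, Python scripts to look and compute and a shell command to move; the robot and the scene stay as the last step left them, time stands still between calls to the robot, and variables do not carry over. Pictures are saved under pics/ and viewed, at most 13 in all, crops included, and the job is handed in when it is done.

```bash
ls; mkdir -p pics; python3 - <<'E'
from bench import readout, optics, ctrl
import cv2,numpy as np
s=readout.observe();print(s)
for c in("side","top"):
    k=optics.get_calibration(c);print(c,k)
    im=optics.snapshot(c);cv2.imwrite(f"pics/{c}0.png",im)
    for q in("rod","rest","cap_a","stand_a","glue","lock_a"):
        print(c,q,[(round(d["conf"],2),np.round(d["point"],1).tolist()) for d in optics.boxes_of(c,q)])
E
```

```text
pics
{'clock': 0.0, 'joints': array([ 1.51210434e+00,  3.59378625e-01,  1.10230731e-02, -3.36069913e-04,
       -1.22410761e+00, -2.88133255e-01]), 'joint_vel': array([ 0.00011137, -0.00153186, -0.00112951,  0.00121642, -0.00040579,
        0.00032592]), 'tau': array([ 4.28449739e-04, -5.82712626e+01,  2.93059981e+01,  6.99729100e+00,
        7.09085565e-03, -1.57884360e-04]), 'position': array([0.22929063, 0.63435098, 0.24261498]), 'tcp_rot': array([ 9.84991444e-01, -1.72601089e-01, -6.15506930e-05,  8.46023737e-04]), 'wrist_force': array([0.06591689, 0.32035709, 0.29634606]), 'torque': array([ 0.05290108,  0.00712586, -0.04989691]), 'grip_force': 0.0, 'gripper_width': 0.08775611889934261}
side {'vertical_fov': 52.38704844754909, 'cx': 255.54749034182635, 'cy': 192.4882366950256, 'cam_to_world': array([[-0.86527207, -0.31821624,  0.38735341,  0.25028628],
       [-0.50096615,  0.57719019, -0.644891  ,  0.53435501],
       [-0.0183618 , -0.75205712, -0.65884212,  0.63230136],
       [ 0.        ,  0.        ,  0.        ,  1.        ]])}
side rod [(0.56, [266.0, 198.5])]
side rest [(
[... 296 characters left out ...]
04.3, 171.8])]
top {'vertical_fov': 45.527715195591114, 'cx': 260.46312896418266, 'cy': 201.89611572954092, 'cam_to_world': array([[ 0.02474059, -0.99660434,  0.07853467,  0.49073339],
       [-0.99967418, -0.02515717, -0.00431942,  0.03072327],
       [ 0.00628046, -0.07840221, -0.99690203,  1.05036138],
       [ 0.        ,  0.        ,  0.        ,  1.        ]])}
top rod []
top rest [(0.56, [259.0, 227.2])]
top cap_a [(0.88, [203.9, 144.5]), (0.65, [133.2, 141.4]), (0.64, [359.7, 210.6]), (0.58, [367.0, 203.9])]
top stand_a [(0.87, [357.5, 211.4]), (0.68, [172.3, 194.2])]
top glue [(0.88, [272.4, 153.2])]
top lock_a [(0.94, [359.2, 207.7]), (0.92, [170.8, 192.2]), (0.57, [276.0, 156.8])]
```

View pics/side0.png

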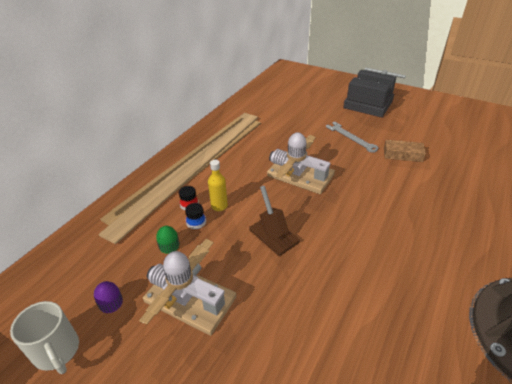

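View pics/top0.png

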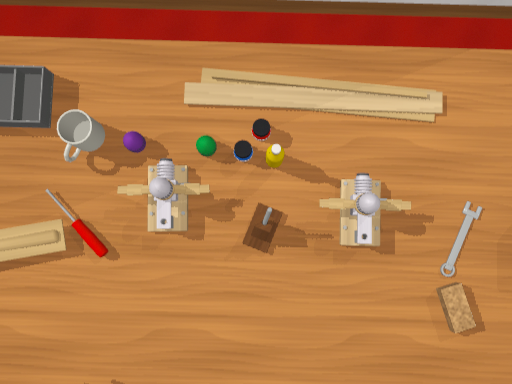

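The side view shows the left stand (cap at ~(177,267), lock hole ~(218,296)), the rest with the rod's top at ~(264,187), and the right stand beyond. In the top view, the left cap is at (160,187), its lock hole at ~(165,222), and the rod at (267,214). I'll enlarge those parts.

```bash
cat > h.py <<'E'
import numpy as np,cv2
from bench import optics,readout
def cam(c):
    k=optics.get_calibration(c);return k,192/np.tan(np.radians(k["vertical_fov"]/2)),np.array(k["cam_to_world"])
def ray(c,p):
    k,f,T=cam(c);d=T[:3,:3]@np.array([(p[0]-k["cx"])/f,(p[1]-k["cy"])/f,1]);return T[:3,3],d/np.linalg.norm(d)
def onz(c,p,z):
    o,d=ray(c,p);return o+d*(z-o[2])/d[2]
def tri(p,q):
    o,d=ray("top",p);a,b=ray("side",q)
    t=np.linalg.lstsq(np.c_[d,-b],a-o,rcond=None)[0];P=o+d*t[0];Q=a+b*t[1];return (P+Q)/2,np.linalg.norm(P-Q)
def proj(c,P):
    k,f,T=cam(c);v=T[:3,:3].T@(np.asarray(P)-T[:3,3]);return f*v[:2]/v[2]+[k["cx"],k["cy"]]
def tile(im,x,y,w=100,h=75,s=4):
    t=cv2.resize(im[y:y+h,x:x+w],None,fx=s,fy=s,interpolation=cv2.INTER_CUBIC)
    for i in range(0,w,10):cv2.putText(t,str(x+i),(i*s,8),0,.3,(0,0,0),1);cv2.line(t,(i*s,10),(i*s,14),(0,0,0),1)
    for i in range(10,h,10):cv2.putText(t,str(y+i),(0,i*s+3),0,.3,(0,0,0),1);cv2.line(t,(20,i*s),(24,i*s),(0,0,0),1)
    return t
E
python3 - <<'E'
from h import *
t=cv2.imread("pics/top0.png");s=cv2.imread("pics/side0.png")
cv2.imwrite("pics/crop0.png",np.vstack([np.hstack([tile(t,115,160),tile(t,220,185)]),np.hstack([tile(s,140,250),tile(s,230,180)])]))
for c in("top","side"):
    optics.snapshot(c)
    for q in("rod","rest","cap_a","stand_a"):
        for d in optics.silhouettes(c,q):
            m=np.argwhere(d["pixels"]);print(c,q,round(d["conf"],2),np.round(d["point"],1),len(m),m.min(0)[::-1],m.max(0)[::-1])
E
```

```text
top rod 0.47 [360.3 210.3] 2951 [319 172] [410 245]
top rest 0.62 [260.3 227.4] 1067 [243 203] [281 251]
top cap_a 0.96 [367.6 204. ] 413 [356 192] [379 213]
top cap_a 0.88 [205.6 145.9] 345 [196 135] [216 155]
top cap_a 0.6 [159.4 185.5] 391 [149 177] [171 198]
top stand_a 0.9 [360.6 211.1] 2964 [319 172] [410 246]
top stand_a 0.82 [170.8 191. ] 2926 [117 158] [209 231]
side rod 0.65 [265.6 195.1] 117 [261 186] [271 211]
side rest 0.67 [272.5 230.4] 1265 [250 208] [298 254]
side cap_a 0.9 [168.5 238.7] 473 [156 227] [178 252]
side cap_a 0.88 [177.1 267.8] 736 [164 251] [191 284]
side cap_a 0.76 [294.4 143.1] 406 [288 132] [306 157]
side cap_a 0.72 [109.6 298.3] 755 [ 94 280] [122 312]
side cap_a 0.65 [310.1 161.1] 528 [276 135] [329 177]
side stand_a 0.97 [195.5 296.3] 3978 [141 240] [235 333]
side stand_a 0.85 [302.7 168. ] 1937 [268 135] [334 193]
```

View pics/crop0.png

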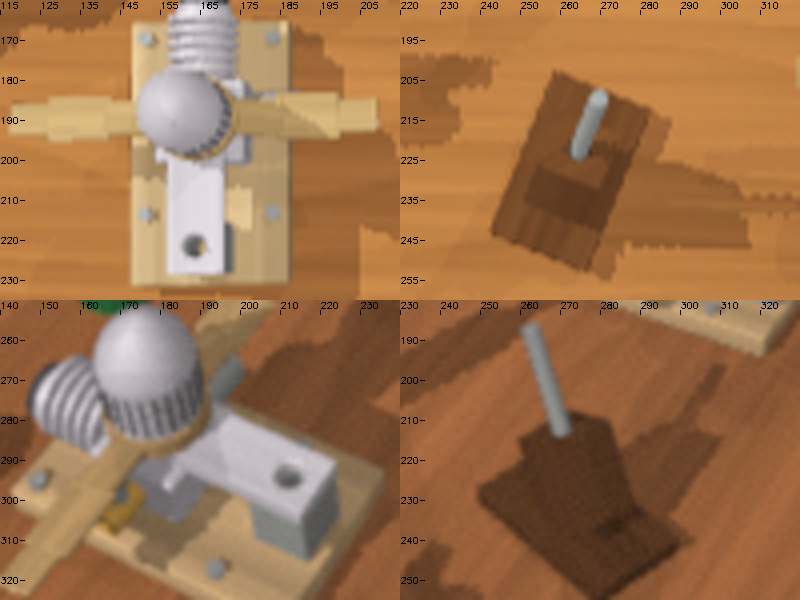

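The crops show the lock hole at about top (163.1,220.9) and side (211.6,293.9). The rod runs from its tip at top (269.4,209.3) / side (262,187.3) to where it leaves the block at top (264.1,223.4) / side (270.1,213.2).

```bash
python3 - <<'E'
from h import *
from scipy.optimize import least_squares
L=tri((163.1,220.9),(211.6,293.9));print("lock",L,onz("top",(163.1,220.9),.056),onz("side",(211.6,293.9),.056))
A,e=tri((269.4,209.5),(262,187.5));B,e2=tri((264.1,223.4),(270.1,213.2))
d=A-B;n=np.linalg.norm(d);print("rod tip",A,e,"exit",B,e2,"len",n,"dir",d/n,"tilt",np.degrees(np.arccos(d[2]/n)))
# model fit: exit point + yaw, tilt 25, 60 long (tip centre)
s=np.sin(np.radians(25));c=np.cos(np.radians(25))
def ends(p): u=np.array([s*np.cos(p[3]),s*np.sin(p[3]),c]);return p[:3],p[:3]+.06*u
f=lambda p:np.r_[proj("top",ends(p)[1])-(269.4,209.5),proj("side",ends(p)[1])-(262,187.5),.5*(proj("top",ends(p)[0])-(264.1,223.4)),.5*(proj("side",ends(p)[0])-(270.1,213.2))]
r=least_squares(f,[*B,-.3]);print("fit",r.x,ends(r.x)[1],r.fun.round(2))
a=onz("top",(258.5,203),.012);b=onz("top",(243,243.3),.012);print("base edge yaw",np.arctan2(*(a-b)[[1,0]]),np.linalg.norm(a-b))
# cap/stand
tips=[(117,190),(209,188)]
P=[onz("top",t,.064) for t in tips];print("prop",P,"mid",(P[0]+P[1])/2,np.linalg.norm(P[0]-P[1]))
print("cap skirt mid z.08",onz("side",(177.1,275),.085), "cap tri dome",tri((159.4,186.5),(177.1,264)))
print("cap R tri",tri((367.6,203.5),(295.4,143)))
print("glue",onz("top",(272.4,156),.06))
E
```

```text
lock (array([0.52262865, 0.23700732, 0.05466324]), np.float64(0.0004748435431628321)) [0.5223842  0.23660148 0.056     ] [0.52221377 0.23780134 0.056     ]
rod tip [0.5498432  0.00830241 0.11529715] 0.0013446376913112902 exit [0.52389393 0.01830421 0.06293655] 0.0037751119606641787 len 0.05928771142627386 dir [ 0.43768368 -0.16869924  0.88316112] tilt 27.973929482848334
fit [ 0.52556663  0.01709829  0.06128762 -0.34193187] [0.54945577 0.00859586 0.11566608] [-0.29 -0.12  0.42  0.02  0.1  -0.76  0.23 -0.01]
base edge yaw -0.3411048562857283 0.09782381477095407
prop [array([0.58640605, 0.33724275, 0.064     ]), array([0.59580799, 0.1386348 , 0.064     ])] mid [0.59110702 0.23793878 0.064     ] 0.1988303678177523
cap skirt mid z.08 [0.58237068 0.25054415 0.085     ] cap tri dome (array([0.59183291, 0.23828803, 0.09580611]), np.float64(0.0026623793666576976))
cap R tri (array([ 0.57035902, -0.19695648,  0.09559073]), np.float64(0.004673599777628812))
glue [0.67014908 0.00280562 0.06      ]
```

The manual's scale: shifts go in shares of 62.5 mm and turns go in shares of pi rad. Converting my numbers, 0.0421 m is 0.6736, 0.04 m is 0.64.

```bash
echo '[[[0.06,0.6736,0.64,0.096,0],[0.06,0.6736,0.64,0.096,0],[0.06,0.6736,0.64,0.096,0],[0.06,0.6736,0.64,0.096,0],[0.06,0.6736,0.64,0.096,0],[0.06,0.6736,0.64,0.096,0],[0.06,0.6736,0.64,0.096,0],[0.06,0.6736,0.64,0.096,0],[0.06,0.6736,0.64,0.096,0],[0.06,0.6736,0.64,0.096,0],[0.06,0.6736,0.64,0.096,0],[0.06,0.6736,0.64,0.096,0],[0.06,0,0,0,0]]]' | python3 -m crank 20
cat >> h.py <<'E'
from scipy.spatial.transform import Rotation as R
def to(P):
    s=readout.observe();r=R.from_quat(s["tcp_rot"]);print("t",round(s["clock"],2),"pos",s["position"].round(4),"yaw x",np.arctan2(*r.as_matrix()[[1,0],0]).round(3),"j",s["joints"].round(2),"F",s["wrist_force"].round(1),"M",s["torque"].round(2),"grip",round(s["gripper_width"],4),round(s["grip_force"],1))
    print("tool delta",r.inv().apply(np.asarray(P)-s["position"]).round(4))
E
python3 -c "
from h import *
to([.5415,.0114,.0956])"
```

```text
clock: 2.82
position: [0.5421, 0.0082, 0.1708]
tcp_rot: [0.985, -0.175, -0.001, 0.0]
wrist_force: [-0.1, 0.9, -0.1]
gripper_width: 0.0598
grip_force: 0.0
t 2.83 pos [0.5421 0.0082 0.1708] yaw x -0.352 j [ 0.38  0.2  -0.38  0.   -0.99  0.84] F [-0.1  0.9 -0.1] M [ 0.12  0.07 -0.12] grip 0.0598 0.0
tool delta [-0.0016 -0.0029  0.0752]
```

Scaled: 0.025 m is 0.4, -0.0029 m is -0.0464.

```bash
echo '[[[0.06,-0.0256,-0.0464,0,0],[0.06,0,0,0.4,0],[0.06,0,0,0.4,0],[0.06,0,0,0.4,0],[0.06,0,0,0,0]]]' | python3 -m crank 20
python3 -c "
from h import *
to([.5415,.0114,.0956])
for c in('top','side'):cv2.imwrite('pics/%s1.png'%c,optics.snapshot(c))
t=cv2.imread('pics/top1.png');s=cv2.imread('pics/side1.png')
cv2.imwrite('pics/crop1.png',np.hstack([tile(t,220,170,100,100),tile(s,210,130,100,100)]))"
```

```text
clock: 3.45
position: [0.5394, 0.0161, 0.0955]
tcp_rot: [0.985, -0.172, -0.001, 0.001]
wrist_force: [-0.6, -0.2, -0.1]
gripper_width: 0.0601
grip_force: 0.0
t 3.45 pos [0.5394 0.0161 0.0955] yaw x -0.345 j [ 0.39  0.29 -0.47 -0.   -0.81  0.83] F [-0.6 -0.2 -0.1] M [ 0.06  0.05 -0.03] grip 0.0601 0.0
tool delta [ 0.0035  0.0037 -0.0001]
```

View pics/crop1.png

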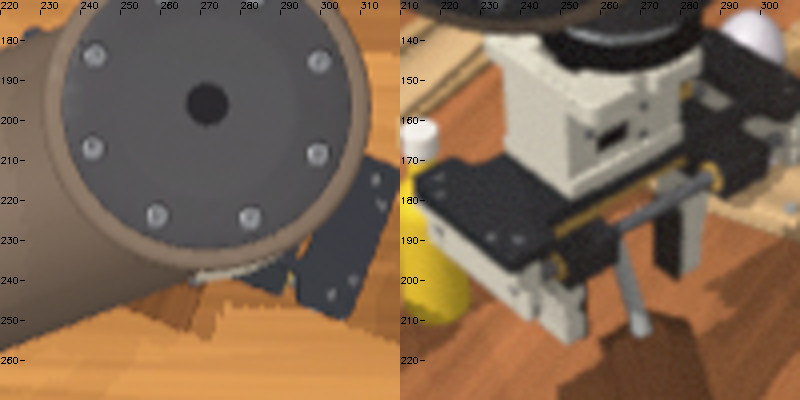

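The rod (side, ~(267,205)) is between the open fingers and clear of the block. The TCP is off by about 4 mm, so I'll settle, correct and close.

Scaled: 0.003 m is 0.048.

```bash
echo '[[[0.06,0,0,0,0],[0.06,0,0,0,0]]]' | python3 -m crank; echo '[[[0.06,0.048,0.048,0,0],[0.06,0,0,0,0],[0.06,0,0,0,0]]]' | python3 -m crank; python3 -c "
from h import *
to([.5415,.0114,.0956])"
```

```text
clock: 3.8
position: [0.5414, 0.0153, 0.0975]
tcp_rot: [0.985, -0.172, 0.001, -0.0]
wrist_force: [0.2, -0.2, 0.2]
gripper_width: 0.0598
grip_force: 0.0
clock: 4.18
position: [0.5427, 0.0109, 0.0966]
tcp_rot: [0.985, -0.173, -0.0, -0.0]
wrist_force: [-0.3, -0.2, 0.3]
gripper_width: 0.0601
grip_force: 0.0
t 4.17 pos [0.5427 0.0109 0.0966] yaw x -0.347 j [ 0.38  0.29 -0.47 -0.   -0.81  0.84] F [-0.3 -0.2  0.3] M [-0.01 -0.07 -0.04] grip 0.0601 0.0
tool delta [-0.0013 -0.0001  0.001 ]
```

Scaled: -0.04 m is -0.64, -0.01 m is -0.16.

```bash
echo '[[[0,0,0,0,0],[0,0,0,0,0],[0,0,0,0,0],[0,0,0,0,0]]]' | python3 -m crank 25; echo '[[[0,0.0752,0,-0.16,0],[0,0.0752,0,-0.16,0],[0,0.0752,0,-0.16,0],[0,0.0752,0,-0.16,0],[0,0.0752,0,-0.16,0],[0,0,0,-0.64,0],[0,0,0,-0.64,0],[0,0,0,0,0]]]' | python3 -m crank; python3 -c "
from h import *
to([.5222,.237,.2])"
```

```text
clock: 4.68
position: [0.5427, 0.0111, 0.0965]
tcp_rot: [0.985, -0.172, -0.0, 0.0]
wrist_force: [0.1, -0.4, 1.0]
gripper_width: 0.0253
grip_force: 0.0
clock: 5.68
position: [0.5669, 0.0033, 0.2306]
tcp_rot: [0.985, -0.172, 0.003, -0.001]
wrist_force: [-0.6, -0.4, -0.6]
gripper_width: 0.0091
grip_force: 25.0
t 5.67 pos [0.5669 0.0033 0.2306] yaw x -0.346 j [ 0.35  0.19 -0.26  0.   -1.12  0.87] F [-0.6 -0.4 -0.6] M [ 0.   -0.02 -0.04] grip 0.0091 25.0
tool delta [-0.1215 -0.2046  0.0306]
```

```bash
python3 -c "
from h import *
s=optics.snapshot('side')
for q in ('rod',):
  for d in optics.silhouettes('side',q): 
    m=np.argwhere(d['pixels']);print(d['conf'],d['point'],m.min(0)[::-1],m.max(0)[::-1])
g=np.array([.5669,.0033,.2326]);a=np.radians(25);u=np.array([np.sin(a)*np.cos(-.345),np.sin(a)*np.sin(-.345),np.cos(a)])
print('grasp',proj('side',g),'foot exp',proj('side',g-.08*u),'top',proj('side',g+.02*u))
cv2.imwrite('pics/c2.png',tile(s,200,60,150,130,4))"
```

```text
0.73 [263.2, 162.3] [257 140] [270 180]
grasp [255.23823266 135.33261172] foot exp [267.1848772 174.2138114] top [252.10630964 125.13954671]
```

View pics/c2.png

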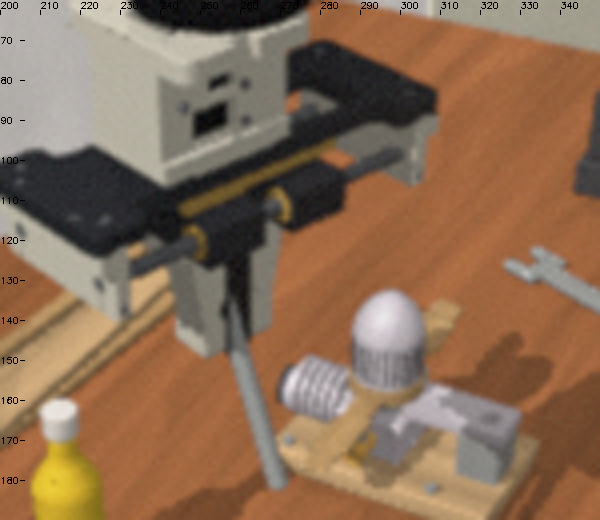

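The rod is held in the fingers and still leaning, with its foot at side ~(269,180). That is a little lower than planned, so the grip slipped up the rod.

Scaled: 0.187 rad / 3.1416 = 0.0595.

```bash
cat >> h.py <<'E'
from scipy.optimize import least_squares
def rodfit(pix,yaw,g=None):  # foot relative to grasp in the lean plane
    if g is None: s=readout.observe();g=s["position"]+[0,0,.002]
    f=lambda p:proj("side",g-p[0]*np.array([np.sin(p[1])*np.cos(yaw),np.sin(p[1])*np.sin(yaw),np.cos(p[1])]))-pix
    r=least_squares(f,[.08,.4]).x;print("s",r[0].round(4),"tilt deg",np.degrees(r[1]).round(1));return r
E
python3 -c "
from h import *
rodfit((269,179.8),-.345);to([.5222,.237,.2306])"
echo '[[[0,0,0,0,0.0595],[0,0,0,0,0.0595],[0,0,0,0,0.0595],[0,0,0,0,0.0595],[0,0,0,0,0.0595],[0,0,0,0,0.0595],[0,0,0,0,0.0595],[0,0,0,0,0.0595],[0,0,0,0,0.0595],[0,0,0,0,0.0595],[0,0,0,0,0.0595],[0,0,0,0,0.0595],[0,0,0,0,0.0595],[0,0,0,0,0.0595],[0,0,0,0,0.0484],[0,0,0,0,0]]]' | python3 -m crank
python3 -c "
from h import *
a=.42;s=.09
print('target if',.5222,.237);to([.5222-.038,.237,.2306])"
```

```text
s 0.0884 tilt deg 24.2
t 5.78 pos [0.5648 0.0031 0.2269] yaw x -0.347 j [ 0.35  0.19 -0.26 -0.   -1.12  0.87] F [-0.   0.5 -1.8] M [-0.02  0.02 -0.01] grip 0.009 25.0
tool delta [-0.1196 -0.2055 -0.0036]
clock: 7.78
position: [0.5642, 0.0029, 0.2253]
tcp_rot: [-0.013, 1.0, -0.0, -0.001]
wrist_force: [-0.2, -0.3, -1.2]
gripper_width: 0.0091
grip_force: 25.0
target if 0.5222 0.237
t 7.78 pos [0.5642 0.0029 0.2253] yaw x -3.116 j [ 0.35  0.19 -0.26 -0.   -1.12 -1.9 ] F [-0.2 -0.3 -1.2] M [ 0.08 -0.19  0.04] grip 0.0091 25.0
tool delta [ 0.074   0.236  -0.0052]
```

Scaled: 0.0472 m is 0.7552, 0.04 m is 0.64.

```bash
echo '[[[0,0.2496,0.7552,0,0],[0,0.2496,0.7552,0,0],[0,0.2496,0.7552,0,0],[0,0.2496,0.7552,0,0],[0,0.2496,0.7552,0,0],[0,0,0,0,0],[0,0,0,0.64,0],[0,0,0,0,0],[0,0,0,0,0]]]' | python3 -m crank
python3 -c "
from h import *
to([.486,.237,.142])
ims={}
for c in('side','top'):
  ims[c]=optics.snapshot(c)
  for d in optics.silhouettes(c,'rod'): 
    m=np.argwhere(d['pixels']);print(c,d['conf'],d['point'],m.min(0)[::-1],m.max(0)[::-1])
cv2.imwrite('pics/c3.png',np.hstack([tile(ims['side'],140,190,110,140,4),tile(ims['top'],120,150,85,140,4)]))"
```

```text
clock: 8.9
position: [0.4816, 0.2367, 0.1873]
tcp_rot: [-0.013, 1.0, -0.0, 0.0]
wrist_force: [-0.2, 0.1, 0.3]
gripper_width: 0.0091
grip_force: 25.0
t 8.9 pos [0.4816 0.2367 0.1873] yaw x -3.116 j [ 0.82  0.18 -0.37  0.   -1.02 -2.37] F [-0.2  0.1  0.3] M [ 0.1  -0.22  0.01] grip 0.0091 25.0
tool delta [-0.0044  0.0002  0.0453]
```

View pics/c3.png

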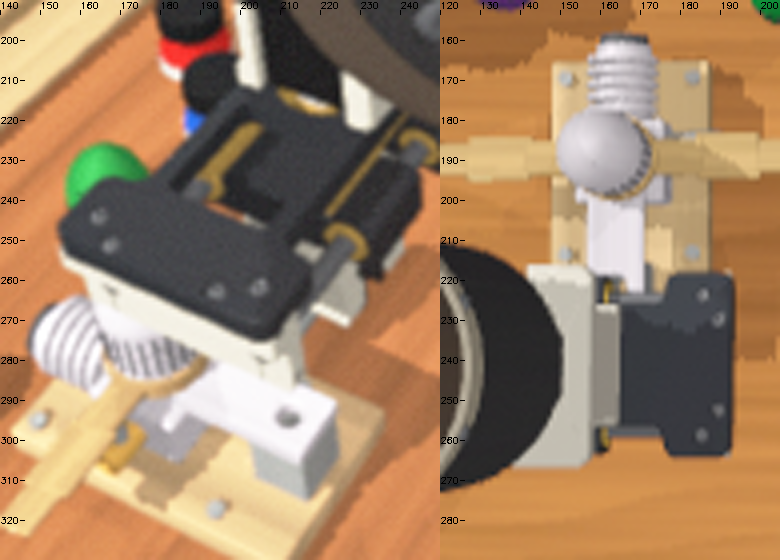

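The gripper body hides the rod in both views (hole still visible at side ~(212,294)). I'll turn it half round so the rod's foot points towards the side camera.

Scaled: 0.038 m is 0.608, -0.187 rad / 3.1416 = -0.0595.

```bash
echo '[[[0,0,0,0,-0.0595],[0,0,0,0,-0.0595],[0,0,0,0,-0.0595],[0,0,0,0,-0.0595],[0,0,0,0,-0.0595],[0,0,0,0,-0.0595],[0,0,0,0,-0.0595],[0,0,0,0,-0.0595],[0,0,0,0,-0.0595],[0,0,0,0,-0.0595],[0,0,0,0,-0.0595],[0,0,0,0,-0.0595],[0,0,0,0,-0.0595],[0,0,0,0,-0.0595],[0,0,0,0,-0.0595],[0,0,0,0,-0.0595],[0,0,0,0,-0.0474],[0,0.608,0,0,0],[0,0.608,0,0,0],[0,0,0,0,0]]]' | python3 -m crank; echo '[[[0,0,0,0.16,0],[0,0,0,0,0],[0,0,0,0,0]]]' | python3 -m crank
python3 -c "
from h import *
P=[]
ims={}
for i in range(8):
  ims['side']=optics.snapshot('side');P.append(readout.observe()['position'])
print(np.mean(P,0),np.std(P,0))
for d in optics.silhouettes('side','rod'): 
    m=np.argwhere(d['pixels']);print(d['conf'],d['point'],m.min(0)[::-1],m.max(0)[::-1])
to([.558,.237,.142])
cv2.imwrite('pics/c4.png',tile(ims['side'],150,210,100,110,5))"
```

```text
clock: 11.6
position: [0.5591, 0.2389, 0.1866]
tcp_rot: [1.0, 0.011, 0.0, -0.0]
wrist_force: [-1.0, 0.0, -0.6]
gripper_width: 0.0092
grip_force: 25.0
clock: 11.98
position: [0.5565, 0.239, 0.1768]
tcp_rot: [1.0, 0.012, 0.0, -0.0]
wrist_force: [0.1, 0.6, -1.0]
gripper_width: 0.009
grip_force: 25.0
[0.55683476 0.23908625 0.17689097] [9.80204026e-05 5.09244200e-05 1.17961730e-04]
0.75 [198.7, 262.4] [190 243] [214 284]
t 12.43 pos [0.5569 0.239  0.1766] yaw x 0.024 j [ 0.73  0.3  -0.24 -0.   -1.04  0.87] F [-0.6  0.1 -0.1] M [-0.04 -0.02 -0.02] grip 0.009 25.0
tool delta [0.001  0.002  0.0346]
```

View pics/c4.png

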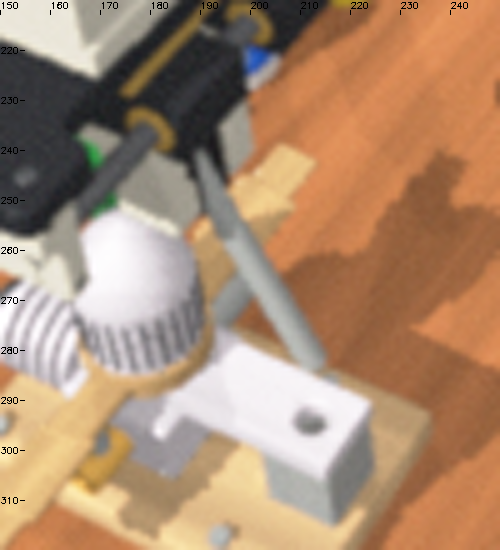

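The rod is now visible: its foot is at side ~(212,281), just above the hole at (211.6,293.8).

```bash
python3 -c "
from h import *
g=readout.observe()['position']+[0,0,.002]
for p in((212,281),(212,282)):
  s,a=rodfit(p,.024);f=g-s*np.array([np.sin(a),np.sin(a)*.024,np.cos(a)]);print('foot',f.round(4))
print(onz('side',(211.6,293.8),.056))
d=ray('side',(211.6,293.8));print(d)
# hole centre model vs. pixel using tri + arm geometry
for P in((.5222,.237,.056),(.5228,.2375,.056)):print(proj('side',P),proj('top',P))
"
```

```text
s 0.091 tilt deg 26.3
foot [0.5166 0.238  0.0971]
s 0.0935 tilt deg 25.3
foot [0.5169 0.238  0.0941]
[0.52233042 0.23763424 0.056     ]
(array([0.25028628, 0.53435501, 0.63230136]), array([ 0.38698953, -0.42209264, -0.81980297]))
[211.87160152 293.55914674] [162.9127149  220.98028989]
[211.42186736 293.62892645] [162.69363457 220.69807199]
```

Scaled: 0.012 m is 0.192, 0.011 m is 0.176.

```bash
echo '[[[0,0.08,0.008,0.192,0],[0,0,0,0.192,0],[0,0,0,0.176,0],[0,0,0,0,0],[0,0,0,0,0],[0,0,0,0,0]]]' | python3 -m crank
python3 -c "
from h import *
im=optics.snapshot('side')
to([.558,.237,.142])
cv2.imwrite('pics/c5.png',tile(im,180,250,60,60,8))"
```

```text
clock: 13.18
position: [0.5622, 0.2388, 0.1421]
tcp_rot: [1.0, 0.012, 0.0, -0.0]
wrist_force: [0.9, 0.3, 0.0]
gripper_width: 0.0089
grip_force: 25.0
t 13.22 pos [0.5622 0.2388 0.1421] yaw x 0.024 j [ 0.72  0.34 -0.27  0.   -0.96  0.87] F [-0.3  0.9 -0.7] M [-0.08 -0.03  0.03] grip 0.0087 25.0
tool delta [-0.0042  0.0017  0.0001]
```

View pics/c5.png

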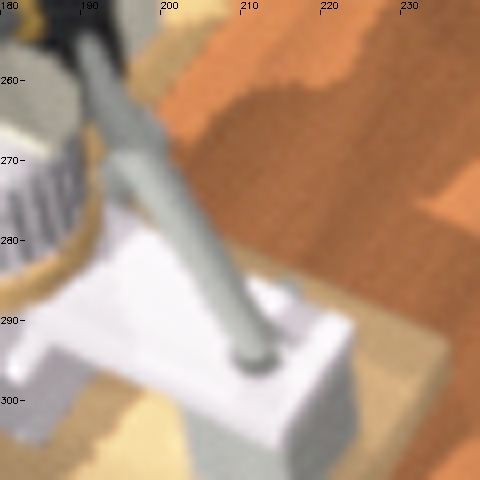

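The foot (~(211.5,293.5)) sits right over the hole. I'll lower it in steps.

Scaled: 0.003 m is 0.048.

```bash
echo '[[[0,0,0,0.048,0],[0,0,0,0,0]]]' | python3 -m crank 12;echo '[[[0,0,0,0.048,0],[0,0,0,0,0],[0,0,0,0,0]]]' | python3 -m crank; echo '[[[0,0,0,0.032,0],[0,0,0,0,0],[0,0,0,0,0]]]' | python3 -m crank
```

```text
clock: 13.48
position: [0.5618, 0.2385, 0.1384]
tcp_rot: [1.0, 0.012, -0.0, 0.0]
wrist_force: [-0.1, -0.1, -0.4]
gripper_width: 0.0098
grip_force: 12.0
clock: 13.85
position: [0.562, 0.2386, 0.1355]
tcp_rot: [1.0, 0.012, -0.0, 0.0]
wrist_force: [0.2, -0.6, -0.9]
gripper_width: 0.0094
grip_force: 12.0
clock: 14.22
position: [0.5619, 0.2385, 0.1335]
tcp_rot: [1.0, 0.012, -0.0, 0.0]
wrist_force: [0.0, -0.1, -0.7]
gripper_width: 0.0094
grip_force: 12.0
```

Scaled: -0.004 m is -0.064, -0.0012 m is -0.0192.

```bash
echo '[[[0,-0.064,0,-0.0192,0],[0,-0.064,0,-0.0192,0],[0,-0.064,0,-0.0192,0],[0,-0.064,0,-0.016,0],[0,0,0,0,0]]]' | python3 -m crank 8
python3 -c "
from h import *
im=optics.snapshot('side')
to([.5223,.2374,.142])
for d in optics.silhouettes('side','rod'): 
    m=np.argwhere(d['pixels']);print(d['conf'],d['point'],m.min(0)[::-1],m.max(0)[::-1])
cv2.imwrite('pics/c6.png',tile(im,180,240,60,70,8))"
```

```text
clock: 14.85
position: [0.5457, 0.2382, 0.1384]
tcp_rot: [1.0, 0.012, 0.0, -0.0]
wrist_force: [0.6, 0.1, -0.3]
gripper_width: 0.0098
grip_force: 8.0
t 14.9 pos [0.5458 0.2382 0.1383] yaw x 0.024 j [ 0.74  0.32 -0.31 -0.   -0.95  0.86] F [ 1.2 -0.5 -0.3] M [-0.23 -0.39  0.03] grip 0.0094 8.0
tool delta [-0.0235  0.0002 -0.0037]
0.59 [204.8, 279.5] [199 261] [215 296]
```

View pics/c6.png

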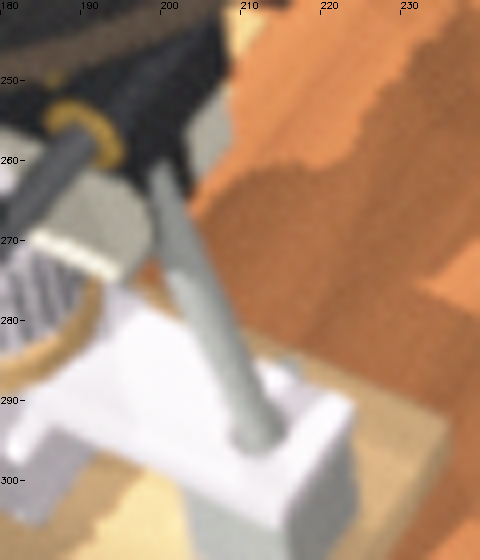

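The foot is held in the hole and the rod is pivoting upright in the light grip. I'll finish uprighting it and then push it down.

Scaled: -0.005 m is -0.08, -0.0035 m is -0.056.

```bash
echo '[[[0,-0.08,0,-0.0064,0],[0,-0.08,0,-0.0064,0],[0,-0.08,0,0,0],[0,-0.08,0,0,0],[0,-0.056,0,0,0],[0,0,0,0,0],[0,0,0,0,0]]]' | python3 -m crank 8
echo '[[[0,0,0,0.064,0],[0,0,0,0.064,0],[0,0,0,0.064,0],[0,0,0,0,0]]]' | python3 -m crank 15
python3 -c "
from h import *
to([.5223,.2374,.104])"
```

```text
clock: 15.82
position: [0.5224, 0.2376, 0.1389]
tcp_rot: [1.0, 0.012, -0.0, 0.0]
wrist_force: [0.4, -0.2, -0.0]
gripper_width: 0.0098
grip_force: 8.0
clock: 16.32
position: [0.5223, 0.2374, 0.1264]
tcp_rot: [1.0, 0.012, -0.0, 0.0]
wrist_force: [2.1, 0.1, -1.7]
gripper_width: 0.0093
grip_force: 15.0
t 16.32 pos [0.5223 0.2374 0.1264] yaw x 0.024 j [ 0.77  0.3  -0.37 -0.   -0.91  0.83] F [ 2.1  0.1 -1.7] M [-0.23 -0.55 -0.02] grip 0.0093 15.0
tool delta [-0.      0.      0.0224]
```

Scaled: 0.004 m is 0.064.

```bash
echo '[[[0,0,0,0.064,0],[0,0,0,0.064,0],[0,0,0,0,0]]]' | python3 -m crank ; echo '[[[0,0,0,0.064,0],[0,0,0,0.048,0],[0,0,0,0,0]]]' | python3 -m crank
echo '[[[0,0,0,0.048,0],[0,0,0,0.048,0],[0,0,0,0,0],[0,0,0,0,0]]]' | python3 -m crank
python3 -c "
from h import *
to([.5223,.2374,.104])"
```

```text
clock: 16.7
position: [0.5224, 0.2375, 0.1186]
tcp_rot: [1.0, 0.012, -0.0, 0.0]
wrist_force: [1.1, 0.4, -1.7]
gripper_width: 0.0092
grip_force: 15.0
clock: 17.08
position: [0.5224, 0.2375, 0.1116]
tcp_rot: [1.0, 0.012, -0.0, 0.0]
wrist_force: [2.3, 0.2, -1.5]
gripper_width: 0.0094
grip_force: 15.0
clock: 17.58
position: [0.5237, 0.2383, 0.1079]
tcp_rot: [1.0, 0.013, 0.001, -0.001]
wrist_force: [0.5, -1.6, 13.3]
gripper_width: 0.0097
grip_force: 15.1
t 17.57 pos [0.5237 0.2383 0.1079] yaw x 0.025 j [ 0.77  0.32 -0.39  0.   -0.86  0.83] F [ 0.5 -1.6 13.3] M [-0.67 -0.    0.  ] grip 0.0097 15.1
tool delta [-0.0014  0.0009  0.0039]
```

Contact at 13 N at the depth expected for a fully seated rod. I'll release it, rise and check.

Scaled: -0.06 m is -0.96, -0.04 m is -0.64.

```bash
echo '[[[0.07,0,0,-0.048,0],[0.07,0,0,0,0],[0.07,0,0,0,0],[0.07,0,0,0,0],[0.07,0,0,-0.96,0],[0.07,0,0,-0.96,0],[0.07,-0.96,0,0,0],[0.07,-0.64,0,0,0],[0.07,0,0,0,0],[0.07,0,0,0,0]]]' | python3 -m crank
python3 -c "
from h import *
im=optics.snapshot('side');t=optics.snapshot('top')
to([.592,.2387,.2])
for z in (.116,.056):print(z,proj('side',[.5223,.2374,z]),proj('top',[.5223,.2374,z]))
for d in optics.silhouettes('side','rod'): 
    m=np.argwhere(d['pixels']);print(d['conf'],d['point'],m.min(0)[::-1],m.max(0)[::-1])
cv2.imwrite('pics/c7.png',np.hstack([tile(im,140,220,100,100,4),tile(t,115,150,100,100,4)]))"
```

```text
clock: 18.82
position: [0.4227, 0.2355, 0.2292]
tcp_rot: [1.0, 0.012, 0.0, -0.0]
wrist_force: [0.2, 0.3, 0.3]
gripper_width: 0.0699
grip_force: 0.0
t 18.93 pos [0.4231 0.2353 0.2288] yaw x 0.024 j [ 0.92  0.05 -0.42  0.   -1.1   0.68] F [-0.3 -0.1 -0.5] M [-0.   -0.05  0.02] grip 0.07 0.0
tool delta [0.1689 0.0007 0.0288]
0.116 [208.29548483 272.3407654 ] [156.64972113 219.84291557]
0.056 [211.69192945 293.70673024] [162.73017906 220.92960673]
0.59 [208.4, 282.5] [206 270] [213 295]
```

View pics/c7.png

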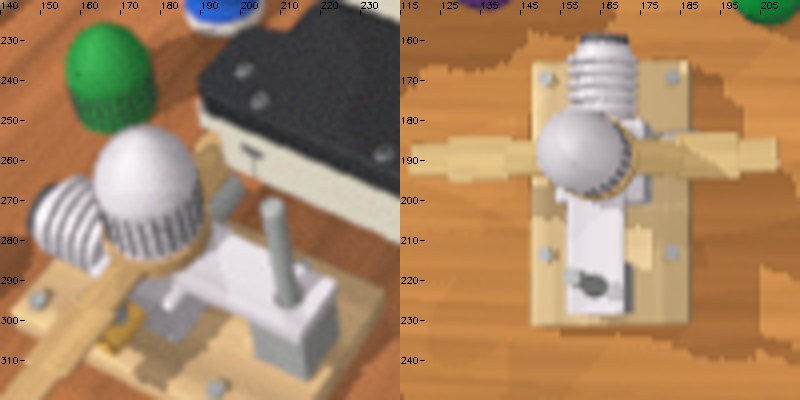

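The rod stands upright and fully down: its top at side ~(208,271) matches the predicted (208.3,272.3). Next, over the cap.

Scaled: 0.0568 m is 0.9088, 0.056 m is 0.896.

```bash
echo '[[[0.07,0.896,0,0,0],[0.07,0.896,0,0,0],[0.07,0.9088,0.016,0,0],[0.07,0,0,0.64,0],[0.07,0,0,0.64,0],[0.07,0,0,0.48,0],[0.07,0,0,0,0],[0.07,0,0,0,0]]]' | python3 -m crank
python3 -c "
from h import *
to([.592,.2383,.086])"
```

```text
clock: 19.98
position: [0.5923, 0.2384, 0.1198]
tcp_rot: [1.0, 0.012, 0.0, -0.0]
wrist_force: [-0.2, -0.2, 0.8]
gripper_width: 0.0703
grip_force: 0.0
t 19.98 pos [0.5923 0.2384 0.1198] yaw x 0.024 j [ 0.69  0.4  -0.23  0.   -0.94  0.91] F [-0.2 -0.2  0.8] M [ 0.01 -0.   -0.04] grip 0.0703 0.0
tool delta [-0.0003  0.0001  0.0338]
```

Scaled: 0.017 m is 0.272, 0.016 m is 0.256.

```bash
echo '[[[0.07,0,0,0.272,0],[0.07,0,0,0.256,0],[0.07,0,0,0,0],[0,0,0,0,0],[0,0,0,0,0],[0,0,0,0,0],[0,0,0,0,0]]]' | python3 -m crank 30
python3 -c "
from h import *
to([.592,.2383,.086])"
echo '[[[0,0,0,0,0.0318],[0,0,0,0,0.0318],[0,0,0,0,0]]]' | python3 -m crank; python3 -c "
from h import *
to([.592,.2383,.086])"
```

```text
clock: 20.85
position: [0.5915, 0.2384, 0.0864]
tcp_rot: [1.0, 0.012, 0.0, -0.0]
wrist_force: [0.1, 0.0, 2.0]
gripper_width: 0.0431
grip_force: 30.0
t 20.85 pos [0.5915 0.2384 0.0864] yaw x 0.024 j [ 0.69  0.43 -0.26  0.   -0.87  0.91] F [0.1 0.  2. ] M [0.07 0.13 0.01] grip 0.0431 30.0
tool delta [0.0005 0.0001 0.0004]
clock: 21.22
position: [0.5913, 0.2392, 0.0864]
tcp_rot: [0.996, -0.088, 0.0, -0.001]
wrist_force: [-3.0, 4.3, 3.6]
gripper_width: 0.0431
grip_force: 30.0
t 21.23 pos [0.5913 0.2392 0.0864] yaw x -0.177 j [ 0.69  0.43 -0.26 -0.   -0.87  0.71] F [-3.   4.3  3.6] M [ 1.39  0.94 -0.01] grip 0.0431 30.0
tool delta [0.0009 0.0008 0.0004]
```

The manual's scale: shifts go in shares of 62.5 mm and turns go in shares of pi rad. Converting my numbers, 0.05 rad / 3.1416 = 0.0159.

```bash
for i in 1; do echo '[[[0,0,0,0,0.0318],[0,0,0,0,0.0159],[0,0,0,0,0]]]' | python3 -m crank; done; python3 -c "
from h import *
to([.592,.2383,.086])"; echo '[[[0,0,0,0,0.0318],[0,0,0,0,0.0159],[0,0,0,0,0]]]' | python3 -m crank; python3 -c "
from h import *
to([.592,.2383,.086])"
```

```text
clock: 21.6
position: [0.5916, 0.2396, 0.0865]
tcp_rot: [0.987, -0.161, 0.001, -0.001]
wrist_force: [-2.5, 6.1, 0.8]
gripper_width: 0.0431
grip_force: 30.0
t 21.6 pos [0.5916 0.2396 0.0865] yaw x -0.324 j [ 0.69  0.43 -0.26 -0.   -0.87  0.56] F [-2.5  6.1  0.8] M [1.84 0.8  0.75] grip 0.0431 30.0
tool delta [0.0008 0.0011 0.0004]
clock: 21.98
position: [0.5917, 0.2396, 0.0865]
tcp_rot: [0.972, -0.234, 0.001, -0.001]
wrist_force: [-1.3, 5.7, 2.4]
gripper_width: 0.0432
grip_force: 30.0
t 21.98 pos [0.5917 0.2396 0.0865] yaw x -0.473 j [ 0.69  0.43 -0.26 -0.   -0.87  0.41] F [-1.3  5.7  2.4] M [1.82 0.62 1.01] grip 0.0432 30.0
tool delta [0.0008 0.0011 0.0005]
```

Clockwise met a hard stop at about 0.3 rad (Mz 1.0 N m), so that is the tightening way. I'll turn it counterclockwise.

Scaled: -0.15 rad / 3.1416 = -0.0477.

```bash
echo '[[[0,0,0,0,-0.0477],[0,0,0,0,-0.0477],[0,0,0,0,-0.0477],[0,0,0,0,-0.0477],[0,0,0,0,-0.0477],[0,0,0,0,-0.0477],[0,0,0,0,-0.0477],[0,0,0,0,0]]]' | python3 -m crank; python3 -c "
from h import *
to([.592,.2383,.086])"; echo '[[[0,0,0,0,-0.0318],[0,0,0,0,-0.0318],[0,0,0,0,0]]]' | python3 -m crank; python3 -c "
from h import *
to([.592,.2383,.086])"
```

```text
clock: 22.98
position: [0.5917, 0.2383, 0.0864]
tcp_rot: [0.959, 0.283, 0.0, 0.0]
wrist_force: [-0.1, -0.2, 2.2]
gripper_width: 0.043
grip_force: 30.0
t 22.98 pos [0.5917 0.2383 0.0864] yaw x 0.574 j [ 0.69  0.43 -0.26  0.   -0.87  1.46] F [-0.1 -0.2  2.2] M [-0.04 -0.12  0.03] grip 0.043 30.0
tool delta [0.0003 0.0001 0.0004]
clock: 23.35
position: [0.5916, 0.2383, 0.0864]
tcp_rot: [0.927, 0.376, 0.0, 0.0]
wrist_force: [0.2, 0.5, 5.0]
gripper_width: 0.043
grip_force: 30.0
t 23.35 pos [0.5916 0.2383 0.0864] yaw x 0.771 j [ 0.69  0.43 -0.26  0.   -0.87  1.65] F [0.2 0.5 5. ] M [-0.04 -0.13  0.03] grip 0.043 30.0
tool delta [0.0002 0.0003 0.0004]
```

Scaled: -0.1 rad / 3.1416 = -0.0318.

```bash
P='python3 -c "
from h import *
to([.592,.2383,.086])"'; echo '[[[0,0,0,0,-0.0318],[0,0,0,0,-0.0159],[0,0,0,0,0]]]' | python3 -m crank >/dev/null; eval "$P"|head -1; echo '[[[0,0,0,0,-0.0318],[0,0,0,0,-0.0159],[0,0,0,0,0]]]' | python3 -m crank>/dev/null; eval "$P"|head -1;  echo '[[[0,0,0,0,-0.0318],[0,0,0,0,-0.0159],[0,0,0,0,0]]]' | python3 -m crank>/dev/null; eval "$P"|head -1
```

```text
t 23.73 pos [0.5917 0.2384 0.0864] yaw x 0.921 j [ 0.69  0.43 -0.26  0.   -0.87  1.8 ] F [0.9 0.6 5.1] M [-0.03 -0.24  0.05] grip 0.0433 30.0
t 24.1 pos [0.5916 0.2384 0.0865] yaw x 1.071 j [ 0.69  0.43 -0.26  0.   -0.87  1.95] F [ 0.2 -0.1  4.7] M [-0.05 -0.11  0.05] grip 0.0432 30.0
t 24.48 pos [0.5917 0.2383 0.0864] yaw x 1.219 j [ 0.69  0.43 -0.26  0.   -0.87  2.1 ] F [ 0.7 -0.   5.2] M [-0.27 -0.31 -0.74] grip 0.0429 30.0
```

That is the loosening stop (Mz −0.74). I'll back off slightly and lift.

Scaled: -0.004 m is -0.064, 0.04 rad / 3.1416 = 0.0127.

```bash
echo '[[[0,0,0,0,0.0127],[0,0,0,-0.064,0],[0,0,0,-0.064,0],[0,0,0,0,0]]]' | python3 -m crank; python3 -c "
from h import *
to([.592,.2383,.166])"
```

```text
clock: 24.98
position: [0.5911, 0.2381, 0.0918]
tcp_rot: [0.831, 0.557, -0.001, -0.0]
wrist_force: [6.4, 1.3, -8.8]
gripper_width: 0.0427
grip_force: 30.0
t 24.98 pos [0.5911 0.2381 0.0918] yaw x 1.18 j [ 0.69  0.43 -0.26 -0.   -0.89  2.06] F [ 6.4  1.3 -8.8] M [ 0.27 -2.12 -0.22] grip 0.0427 30.0
tool delta [ 0.0005  0.0007 -0.0742]
```

Scaled: -0.003 m is -0.048.

```bash
echo '[[[0,0,0,0,0],[0,0,0,-0.048,0],[0,0,0,0,0],[0,0,0,0,0]]]' | python3 -m crank 40; python3 -c "
from h import *
to([.592,.2383,.166])
im=optics.snapshot('side')
cv2.imwrite('pics/c8.png',tile(im,130,200,110,110,5))"
```

```text
clock: 25.48
position: [0.5906, 0.2379, 0.0965]
tcp_rot: [0.83, 0.558, -0.001, -0.0]
wrist_force: [-1.9, -0.2, -2.4]
gripper_width: 0.0429
grip_force: 40.0
t 25.48 pos [0.5906 0.2379 0.0965] yaw x 1.183 j [ 0.69  0.42 -0.25 -0.   -0.9   2.07] F [-1.9 -0.2 -2.4] M [-0.23  0.32 -0.04] grip 0.0429 40.0
tool delta [ 0.0008  0.0011 -0.0695]
```

View pics/c8.png

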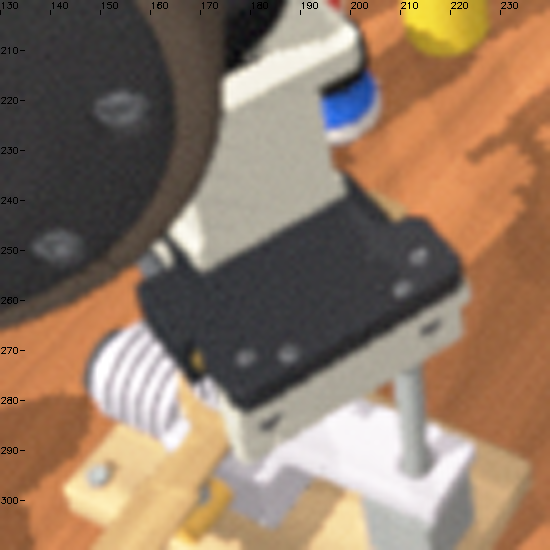

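The gripper body is clear above the rod, which is still upright in its hole. The cap is hidden. The force has eased, so I'll keep lifting.

Scaled: -0.005 m is -0.08.

```bash
echo '[[[0,0,0,-0.08,0],[0,0,0,-0.08,0],[0,0,0,-0.08,0],[0,0,0,0,0]]]' | python3 -m crank; echo '[[[0,0,0,-0.128,0],[0,0,0,-0.128,0],[0,0,0,-0.16,0],[0,0,0,-0.24,0],[0,0,0,-0.24,0],[0,0,0,-0.24,0],[0,0,0,-0.16,0],[0,0,0,0,0],[0,0,0,0,0]]]' | python3 -m crank; python3 -c "
from h import *
to([.592,.2383,.166])
im=optics.snapshot('side');t=optics.snapshot('top')
for d in optics.silhouettes('side','cap_a'): 
    m=np.argwhere(d['pixels']);print(d['conf'],d['point'],m.min(0)[::-1],m.max(0)[::-1])
cv2.imwrite('pics/c9.png',np.hstack([tile(im,130,180,110,130,4),tile(t,115,130,85,130,4)]))"
```

```text
clock: 26.02
position: [0.5917, 0.2385, 0.1129]
tcp_rot: [0.83, 0.558, 0.001, -0.0]
wrist_force: [0.4, -0.1, -1.3]
gripper_width: 0.0429
grip_force: 40.0
clock: 27.15
position: [0.591, 0.2381, 0.1924]
tcp_rot: [0.83, 0.558, -0.0, -0.0]
wrist_force: [-0.0, -0.2, -0.8]
gripper_width: 0.0431
grip_force: 40.0
t 27.15 pos [0.591  0.2381 0.1924] yaw x 1.184 j [ 0.69  0.33 -0.15 -0.   -1.09  2.07] F [-0.  -0.2 -0.8] M [-0.13 -0.14  0.01] grip 0.0431 40.0
tool delta [0.0006 0.0009 0.0264]
0.95 [294.5, 141.5] [288 133] [305 157]
0.59 [107.6, 297.0] [ 94 281] [123 312]
0.41 [164.6, 248.5] [157 243] [176 253]
```

View pics/c9.png

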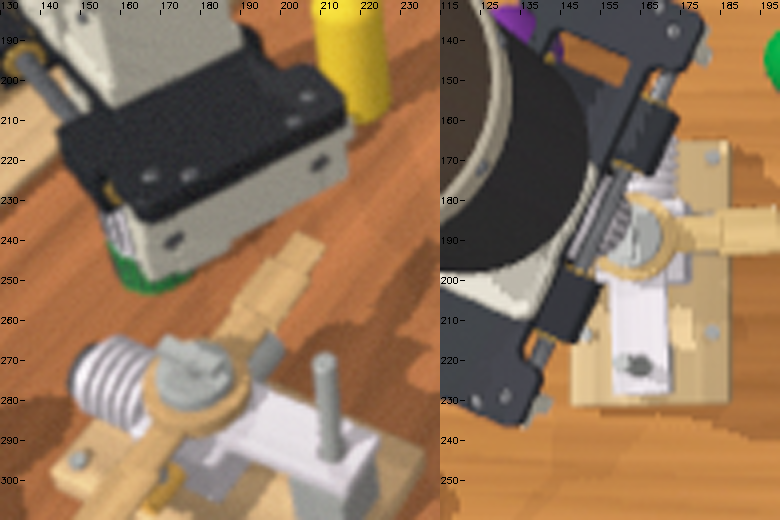

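The cap is off and in the gripper: the bare hub shows at side ~(177,272) and the knurled skirt between the fingers at top ~(158,185). The rod is upright at (209,285) and the glue is standing. Handing in.

```bash
echo '[[[0,0,0,0,0],[0,0,0,0,0]]]' | python3 -m crank; python3 -c "
from bench import finish_job
print(finish_job())"
```

```text
clock: 27.55
position: [0.5912, 0.2382, 0.1928]
tcp_rot: [0.83, 0.558, -0.0, 0.0]
wrist_force: [-0.2, 1.0, 0.1]
gripper_width: 0.0429
grip_force: 40.0
the job is handed in; nothing more can be done
None
```

I handed the job in at 27.6 s: the lock rod is seated and released in the left engine's hole, and that engine's cap (it loosened counterclockwise) is off and held still about 10 cm above its seat, with the other cap and the glue bottle untouched; the judge returned no verdict.

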